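# Fetch the tamper from the deep canister

## Task

Draw the lid straight up off the canister and stand it aside on the bare table top, right way up. Then take the coffee tamper out of the deep canister - the fingers fit in only when nearly closed, so open them around the handle inside, without pushing hard against the canister - and leave it standing upright with its whole foot on the little flat coaster. Set both down rather than dropping them, and leave the canister and the other things standing where they are.

Things in the scene. Friction and masses are not known exactly. Their poses are not given: they have to be found in the camera images.
- canister: plain white ceramic canister, loose, 0.85 kg, on the left or right side; round: 96 mm outside diameter up to 66 mm height, then a neck of 86 mm outside diameter up to the rim at 96 mm; straight bore of 78 mm diameter down to the inner floor at 8 mm height. Origin: centre of its underside, z up
- canister_mouth (a point): centre of the canister's rim, 96 mm above its underside
- canister_lid: round light-wood lid on the canister, 0.12 kg, 96 mm diameter, 30 mm high, hollow below: its 25 mm deep skirt slides over the neck with 2 mm clearance, nothing else holds it. On top a round knob, 22 mm diameter at 41 to 53 mm above the skirt's lower edge, top at 57 mm. Origin: centre of the skirt's lower edge (71 mm above the table when closed), z up
- tamper: coffee tamper standing in the canister within 5 mm of its axis, 0.16 kg: round steel foot, 49 mm diameter, 15 mm high; upright round wooden handle, 14 mm diameter from 30 to 53 mm above the foot's underside, 10 mm thick below, top at 56 mm (at the start 32 mm below the canister's rim). Origin: centre of the foot's underside, z up along the handle
- coaster: little flat rounded rectangular tray, 75 mm (its x) by 85 mm (its y), 7 mm thick, flat top, loose on the table, on the other side of the honey jar from the canister. Origin: centre of its underside
- honey_jar: bystander: small honey jar with a yellow cap, 46 mm diameter, 68 mm high, standing between canister and coaster. Origin: centre of underside
- salt_shaker: bystander: glass salt shaker, 44 mm diameter, 90 mm high, standing farther back, about 0.6 m ahead of the robot. Origin: centre of underside
- red_cup: bystander: empty plastic cup, 71 mm diameter, 79 mm high, standing farther back, about 0.6 m ahead of the robot. Origin: centre of underside
There are look-alikes about, which are no part of the job. There is more than one size of the coaster; the job needs the larger. Of the things that look like the canister_lid, the larger one is meant.

How it is judged:
By the outcome, as a careful person would: the job done as asked, in the order asked, and still so for the second after the job is handed in, with the robot touching nothing.
It also fails if it takes over 70 s, if anything falls off the work surface, if the arm or the gripper's body presses on something with over 40 N, if the wrist force passes 120 N, or if a joint passes its speed limit or range.

## Robot

A 7-joint arm with a two-finger parallel gripper is mounted at the origin on the work surface; the furniture and walls round the work are solid. World frame = base frame: x ahead of the robot, y to its left, z up, the work surface at z = 0. Lengths are in mm, angles in rad, forces in N, time in s.
With the tool pointing down it reaches from about 400 to 875 mm from the base axis. Payload 6.5 kg.
Tool frame: the origin (TCP) lies on the centre line of the jaws, within the pads' length; the fingertips stand 8 mm ahead of it and the grasp point (between the pads) lies 11 mm behind it (arm.tip_reach is the distance from the TCP to the fingertips, in mm); z points along the fingers, y is the line along which they close (so a half turn about z gives the same grasp; the last joint's range is limited). The gripper opens to 88 mm and grips with 3 to 60 N. Pads are 18 mm wide; open, the fingers measure 123 mm over their backs; the gripper's body (75 mm by 187 mm) begins 45 mm behind the grasp point.
Start: joints at [-1.35, 0.536, -0.004, 1.538, 0.003, 1.067, -0.071], TCP at [183.87, 623.444, 246.716] pointing down, gripper open.
Joint ranges: [-2.7, 2.7], [-0.37, 2.16], [-1.27, 1.26], [0.24, 2.4], [-1.31, 4.45], [0.19, 1.91], [-2.76, 2.76]. Speed limits (rad/s): [2.39, 2.39, 3.14, 3.14, 3.14, 3.14, 3.14].

## Interface

Orientations are given as a unit quaternion [w, x, y, z].
In Python, from cell import arm, read_camera, hand_in gives the robot as it stands. The module is installed in compiled form; this text tells all that it offers.
- The arm moves only by the tool servo_tool, never from a script. Its argument "commands" is a list of rows, each a list of 3 entries, a list of its own where there are three numbers: the turn, a rotation vector about the tool's x, y, z in degrees, then the shift along the tool's x, y, z in mm, then the opening, from -1 (shut) to 1 (fully open). In form: [[[ax, ay, az], [dx, dy, dz], grip], ...]. A call has 1 to 5 rows; each row shifts and turns the commanded pose from where the row before left it, along the tool's axes as they then stand; what a row does not reach is not made up. A row lasts 1/12 s, in which the tool goes at most 41.7 mm and 7.16 degrees, less where a joint would pass 70% of its speed; a pose out of reach is approached as far as the arm can. A call with a gripper value outside its range is refused whole. The fingers move at their own pace and stop on an object; "squeeze" is the grip in N (left out, the last holds). Time passes only in rows, so rows that do not move let the fingers close. It gives the time, the measured TCP pose, the force, the opening and the grip force at its end, in the units of the state.
- arm.get_obs(): the state, without advancing time (a new reading comes with each control period).
- read_camera(name): name is "scene" or "side" or "wrist"; returns a dict with "frame" (480x640x3 uint8, red, green, blue), "K" (3x3 intrinsics, pixels), "rvec" (rotation vector, rad) and "tvec" (3), from world to camera coordinates, as OpenCV has them; the wrist camera has in their place "T_tool_cam" (4x4, takes a point from camera to tool coordinates, whose origin is the TCP and whose axes are the flange's). Camera axes: x right, y down, z forward; pixel columns grow to the right and rows downward; lengths in mm; the calibration is good to about 2 mm. A picture is of the moment at which its call begins: read the wrist's pose just before it. There is no depth.
- hand_in(): hands the job in; it is judged then, once.
The state is a dict: "time": time; "joint_positions": joint angles; "qd": joint speeds; "tau": joint torques, N m; "tool_pos": TCP position; "orientation": TCP orientation; "wrist_force": force on the tool from outside, world axes, zero at the start; "wrist_torque": the same for the moment, N m; "width": opening from 0.0 (shut) to 1.0 (fully open); "finger_force": force on a finger pad.
Only numpy, scipy, OpenCV 4.12 (cv2) and the standard library are available. Lean on these libraries where they do the work, as an engineer would, in place of code of your own. Each camera call takes 0.05 s, during which the arm holds its last target. There are 200 camera calls.

## Working session

There is one attempt and no reset: what is moved stays moved. The work goes in short steps, Python scripts to look and compute and a tool call to move; the robot and the scene stay as the last step left them, time stands still between calls to the robot, and variables do not carry over. Pictures are saved under pics/ and viewed, at most 10 in all, crops included, and the job is handed in when it is done.

Besides the shell and the picture viewer there is one more tool, called in YAML: its name, and indented under it one key for each argument. servo_tool: Moves the arm, as the interface text tells. Its arguments: {"type":"object","properties":{"commands":{"type":"array","items":{"type":"array"}},"squeeze":{"type":"number"}},"required":["commands"]}

```bash
mkdir -p pics; cat > h.py <<'E'
import numpy as np, cv2
from scipy.spatial.transform import Rotation as R
from cell import arm, read_camera, hand_in
def cam(name):
    o=arm.get_obs(); d=read_camera(name); K=np.array(d["K"])
    if name=="wrist":
        q=np.array(o["orientation"]); T=np.eye(4); T[:3,:3]=R.from_quat(q[[1,2,3,0]]).as_matrix(); T[:3,3]=o["tool_pos"]
        C=T@np.array(d["T_tool_cam"]); Rc=C[:3,:3]; c=C[:3,3]
    else:
        Rw=cv2.Rodrigues(np.array(d["rvec"],float))[0]; Rc=Rw.T; c=-Rw.T@np.array(d["tvec"],float).ravel()
    return d["frame"],K,Rc,c
def pt(K,Rc,c,u,v,z):
    r=Rc@np.linalg.inv(K)@np.array([u,v,1.]); return (c+r*(z-c[2])/r[2])
def proj(K,Rc,c,P):
    p=K@(Rc.T@(np.array(P,float)-c)); return p[:2]/p[2]
def save(n,f): cv2.imwrite("pics/"+n,cv2.cvtColor(f,cv2.COLOR_RGB2BGR))
E
python3 - <<'E'
from h import *
for n in ("scene","side","wrist"):
    f,K,Rc,c=cam(n); save(n+"0.png",f); print(n,c.round(),Rc[:,2].round(2),K[0,0])
print(arm.get_obs(),arm.tip_reach)
E
```

```text
scene [-152. -703.  896.] [ 0.51  0.53 -0.68] 601.6383243613966
side [  221. -1022.   510.] [ 0.25  0.88 -0.4 ] 497.1773987587724
wrist [108. 646. 384.] [ 0.29 -0.09 -0.95] 425.5927020063188
{'time': 0.15, 'joint_positions': array([-1.35022262,  0.53699005, -0.00443098,  1.53859843,  0.00262029,
        1.06733229, -0.07118768]), 'qd': array([-0.00115345, -0.00048611,  0.00117493, -0.00567725,  0.00084856,
        0.0003571 ,  0.0011567 ]), 'tau': array([ 2.38851040e-03, -5.71331692e+01,  9.92424823e-01, -2.51826793e+01,
       -5.60708705e-02,  1.51925976e-02,  7.35069239e-05]), 'tool_pos': array([183.74646266, 623.01722232, 246.06039806]), 'orientation': array([-3.42988796e-05,  1.42853004e-01,  9.89743695e-01, -6.60437489e-04]), 'wrist_force': array([ 0.03023472, -1.28376694,  0.60252042]), 'wrist_torque': array([-0.01229406,  0.01354841, -0.01076248]), 'finger_force': 0.0, 'width': 0.9979039860536014} 8.0
```

View pics/scene0.png

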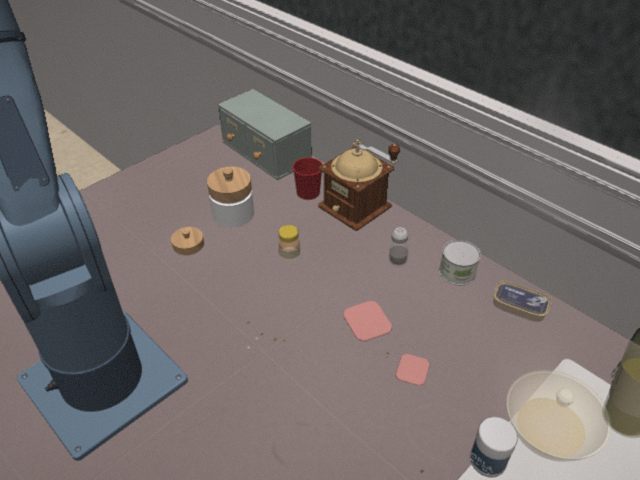

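View pics/side0.png

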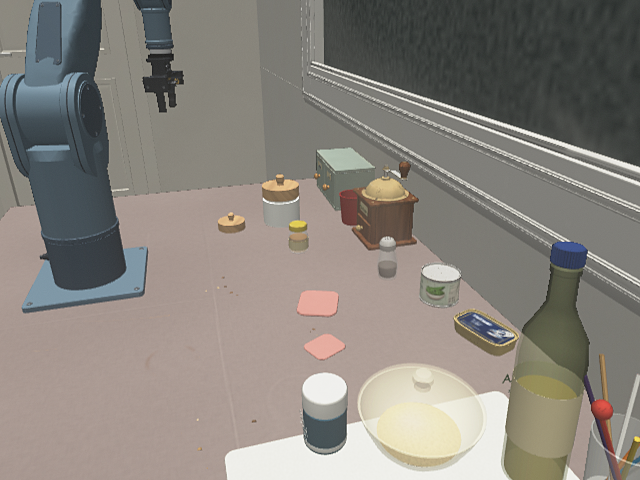

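The scene picture shows two lids: one on the canister at (230,185), and a smaller one lying at (187,240). The one on the canister is the one meant. It also shows two coasters at (368,320) and (413,370); the first looks larger and is next to the honey jar at (289,242). I'll measure these and confirm them in a crop.

```bash
python3 - <<'E'
from h import *
S={n:cam(n) for n in("scene","side")}
f,K,Rc,c=S["scene"]
hsv=cv2.cvtColor(f,cv2.COLOR_RGB2HSV)
m=((hsv[...,0]<8)|(hsv[...,0]>172))&(hsv[...,1]>70)&(hsv[...,2]>150)
cs,_=cv2.findContours(m.astype(np.uint8),0,1)
for k in cs:
    if cv2.contourArea(k)<200: continue
    P=np.array([pt(K,Rc,c,u,v,7.)[:2] for u,v in k[:,0]],np.float32)
    print("coaster px",k[:,0].mean(0).round(),cv2.minAreaRect(P))
def tri(a,b):
    A=[];B=[]
    for n,(u,v) in(("scene",a),("side",b)):
        _,K,Rc,c=S[n]; r=Rc@np.linalg.inv(K)@[u,v,1.]; r/=np.linalg.norm(r); M=np.eye(3)-np.outer(r,r); A.append(M);B.append(M@c)
    return np.linalg.lstsq(np.vstack(A),np.hstack(B),rcond=None)[0].round(1)
print("knob",tri((229,173),(280,180)),"jarcap",tri((289,232),(298,226)))
for n,u,v,z in(("knob",229,173,118),("smalllid",187,236,20),("jar",289,232,65),("salt",400,232,88),("cup",309,165,79)):
    print(n,pt(K,Rc,c,u,v,z).round())
a=cv2.resize(f[150:260,150:270],None,fx=3,fy=3); b=cv2.resize(f[285:395,330:450],None,fx=3,fy=3)
save("crop1.png",np.hstack([a,b]))
E
```

```text
coaster px [413. 369.] ((400.3933410644531, -368.9481506347656), (58.616783142089844, 50.683162689208984), 25.00017738342285)
coaster px [367. 321.] ((426.1069641113281, -238.0189208984375), (84.46546173095703, 74.10546875), 68.41213989257812)
knob [448.5 195.2 113. ] jarcap [449.7   5.1  60.6]
knob [447. 191. 118.]
smalllid [315. 187.  20.]
jar [448.   2.  65.]
salt [ 589. -174.   88.]
cup [627. 129.  79.]
```

View pics/crop1.png

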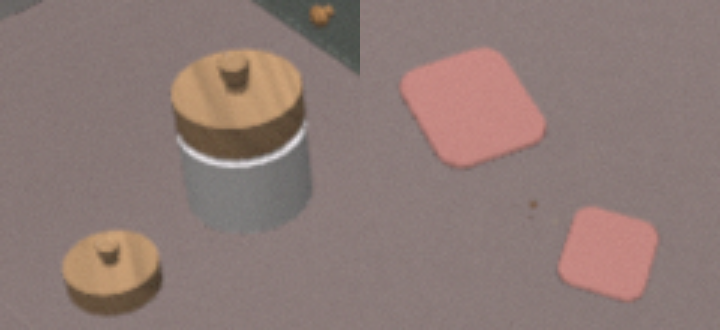

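The crop confirms both. The lid on the canister is clearly bigger than the one at (187,240), and the coaster at (368,320) measures 84x74 mm, against 58x51 for the other. Next I square up the tool yaw and fly above the canister.

servo_tool:
  commands:
    - [[0,0,-5.48],[0,0,0],1]
    - [[0,0,-5.48],[0,0,0],1]
    - [[0,0,-5.47],[0,0,0],1]
    - [[0,0,0],[-10,-20,0],0.5]
    - [[0,0,0],[-20,-35,0],0]

```text
time: 0.67
tool_pos: [210.2, 570.9, 246.3]
orientation: [-0.001, -0.003, 1.0, 0.001]
wrist_force: [0.5, -0.6, 1.1]
width: 0.87
finger_force: 0.0
```

servo_tool:
  commands:
    - [[0,0,0],[-20,-35,0],0]
    - [[0,0,0],[-20,-35,0],0]
    - [[0,0,0],[-20,-35,0],0]
    - [[0,0,0],[-20,-35,0],0]
    - [[0,0,0],[-20,-35,0],0]

```text
time: 1.08
tool_pos: [314.5, 391.6, 246.8]
orientation: [0.0, -0.0, 1.0, 0.0]
wrist_force: [0.0, -0.6, -0.5]
width: 0.509
finger_force: 0.0
```

servo_tool:
  commands:
    - [[0,0,0],[-20,-35,0],0]
    - [[0,0,0],[-20,-35,0],0]
    - [[0,0,0],[-20,-35,0],0]
    - [[0,0,0],[-20,-35,0],0]
    - [[0,0,0],[-20,-35,0],0]

```text
time: 1.5
tool_pos: [414.5, 216.6, 247.0]
orientation: [0.0, -0.0, 1.0, 0.0]
wrist_force: [0.2, 1.0, 0.1]
width: 0.498
finger_force: 0.0
```

servo_tool:
  commands:
    - [[0,0,0],[-20,-15,0],0]
    - [[0,0,0],[-14,-10,0],0]
    - [[0,0,0],[0,0,0],0]
    - [[0,0,0],[0,0,0],0]

```text
time: 1.83
tool_pos: [448.1, 193.0, 246.7]
orientation: [-0.0, 0.001, 1.0, -0.0]
wrist_force: [0.0, 1.2, -0.6]
width: 0.503
finger_force: 0.0
```

```bash
python3 - <<'E'
from h import *
f,K,Rc,c=cam("wrist"); save("w1.png",f); o=arm.get_obs(); print(o["time"],o["tool_pos"],o["orientation"],o["width"],o["wrist_force"])
print(proj(K,Rc,c,[448,193,128]))
f,K,Rc,c=cam("scene")
for p in((330,360,0),(340,350,0),(330,420,0)): print(p,proj(K,Rc,c,p))
E
```

```text
1.8833 [447.31009457 193.91595738 246.57835751] [-3.35085688e-04 -9.02205039e-05  9.99999937e-01  7.90351363e-05] 0.49788915280474844 [-0.49831618  0.24759884  0.34933665]
[312.07670978 229.00294846]
(330, 360, 0) [150.70399    204.18465641]
(340, 350, 0) [156.67444716 204.18680729]
(330, 420, 0) [136.95214957 192.99877149]
```

View pics/w1.png

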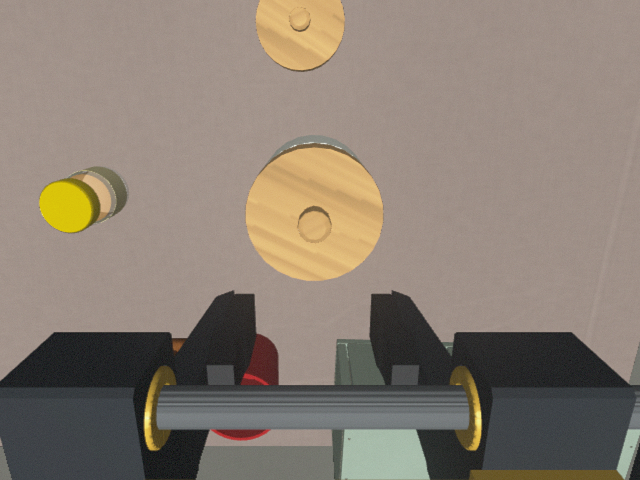

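The wrist view shows the lid disc centred at about (314,213), its knob at (314,223), the small lid at (300,20) and the honey jar at left. The jaws straddle the knob's line. Next, the exact offset.

```bash
python3 - <<'E'
from h import *
f,K,Rc,c=cam("wrist")
print("knob",pt(K,Rc,c,314,222.5,128).round(1),"disc",pt(K,Rc,c,314.5,213,101).round(1))
hsv=cv2.cvtColor(f,cv2.COLOR_RGB2HSV); m=(abs(hsv[...,0].astype(int)-18)<8)&(hsv[...,1]>70)&(hsv[...,2]>120)
m=m.astype(np.uint8); m[:110]=0; m[285:]=0; m[:,:200]=0
k=max(cv2.findContours(m,0,1)[0],key=cv2.contourArea); e=cv2.fitEllipse(k); print(e,pt(K,Rc,c,*e[0],101).round(1))
print(arm.get_obs()["tool_pos"])
E
```

```text
knob [442.5 195.6 128. ] disc [443.5 196.1 101. ]
((311.91485595703125, 215.05706787109375), (133.31919860839844, 137.26644897460938), 89.4786376953125) [445.  194.3 101. ]
[446.85825576 194.54783949 246.60454951]
```

servo_tool:
  commands:
    - [[0,0,0],[4,2,30],0]
    - [[0,0,0],[0,0,40],0]
    - [[0,0,0],[0,0,35],0]
    - [[0,0,0],[0,0,20],0]
    - [[0,0,0],[0,0,9.5],0]

```text
time: 2.4
tool_pos: [441.3, 195.7, 109.6]
orientation: [-0.002, -0.001, 1.0, -0.001]
wrist_force: [-0.3, -0.0, 0.3]
width: 0.499
finger_force: 0.0
```

servo_tool:
  commands:
    - [[0,0,0],[0,0,0],-0.3]
    - [[0,0,0],[0,0,0],-0.5]
    - [[0,0,0],[0,0,0],-0.7]
    - [[0,0,0],[0,0,0],-0.7]
    - [[0,0,0],[0,0,0],-0.7]
  squeeze: 15

```text
time: 2.82
tool_pos: [444.2, 195.1, 112.9]
orientation: [0.0, 0.0, 1.0, -0.0]
wrist_force: [-0.2, -2.5, 3.6]
width: 0.239
finger_force: 15.0
```

servo_tool:
  commands:
    - [[0,0,0],[0,0,-2],-0.8]
    - [[0,0,0],[0,0,-4],-0.8]
    - [[0,0,0],[0,0,-5],-0.8]
    - [[0,0,0],[0,0,-6],-0.8]
    - [[0,0,0],[0,0,-6],-0.8]
  squeeze: 25

```text
time: 3.23
tool_pos: [443.8, 195.3, 135.9]
orientation: [-0.0, 0.0, 1.0, -0.0]
wrist_force: [-0.5, -1.8, -2.5]
width: 0.235
finger_force: 25.0
```

servo_tool:
  commands:
    - [[0,0,0],[0,0,-6],-0.8]
    - [[0,0,0],[0,0,-10],-0.8]
    - [[0,0,0],[0,0,-15],-0.8]
    - [[0,0,0],[0,0,-20],-0.8]
    - [[0,0,0],[0,0,-10],-0.8]

```text
time: 3.65
tool_pos: [444.7, 196.3, 198.8]
orientation: [0.001, -0.0, 1.0, 0.001]
wrist_force: [0.6, 0.9, -1.2]
width: 0.232
finger_force: 25.0
```

```bash
python3 - <<'E'
from h import *
f,K,Rc,c=cam("scene"); a=cv2.resize(f[100:270,80:330],None,fx=3,fy=3); save("s2.png",a); print(arm.get_obs()["width"])
E
```

```text
0.23980276470178322
```

View pics/s2.png

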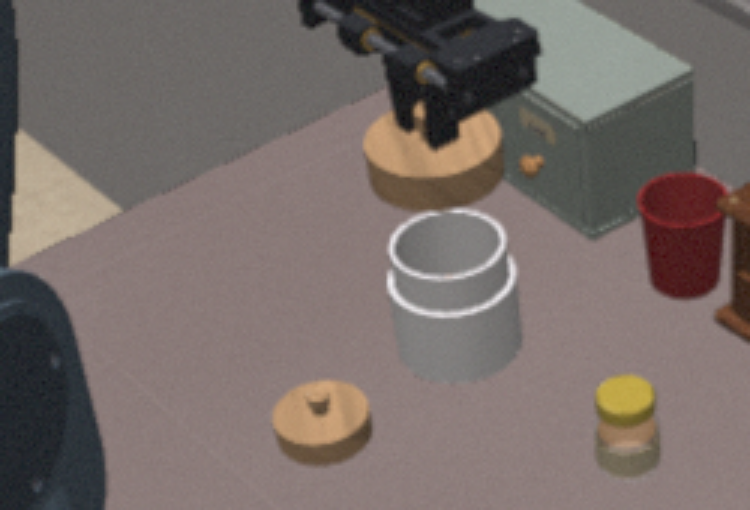

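The lid is lifted cleanly and the canister is standing open at crop (452,290). The table at crop (210,312) is bare, so the lid goes there.

servo_tool:
  commands:
    - [[0,0,0],[8,12,0],-0.8]
    - [[0,0,0],[16,24,0],-0.8]
    - [[0,0,0],[18,28,0],-0.8]
    - [[0,0,0],[18,28,0],-0.8]
    - [[0,0,0],[18,28,0],-0.8]

```text
time: 4.12
tool_pos: [364.7, 316.6, 196.1]
orientation: [-0.0, 0.0, 1.0, 0.0]
wrist_force: [0.8, 0.7, -2.0]
width: 0.231
finger_force: 25.0
```

servo_tool:
  commands:
    - [[0,0,0],[16,24,10],-0.8]
    - [[0,0,0],[8,11,25],-0.8]
    - [[0,0,0],[0,0,35],-0.8]
    - [[0,0,0],[0,0,35],-0.8]
    - [[0,0,0],[0,0,20],-0.8]

```text
time: 4.53
tool_pos: [340.1, 349.8, 68.2]
orientation: [-0.001, -0.001, 1.0, -0.001]
wrist_force: [-0.3, -0.9, -1.8]
width: 0.233
finger_force: 25.0
```

servo_tool:
  commands:
    - [[0,0,0],[0,0,15],-0.8]
    - [[0,0,0],[0,0,8],-0.8]
    - [[0,0,0],[0,0,3],-0.8]
    - [[0,0,0],[0,0,1],-0.8]
    - [[0,0,0],[0,0,0],-0.8]

```text
time: 4.95
tool_pos: [342.2, 350.9, 44.8]
orientation: [0.0, 0.0, 1.0, 0.0]
wrist_force: [0.4, -0.3, -0.8]
width: 0.233
finger_force: 25.0
```

Creep down to contact.

servo_tool:
  commands:
    - [[0,0,0],[0,0,1],-0.8]
    - [[0,0,0],[0,0,0.7],-0.8]
    - [[0,0,0],[0,0,0],-0.8]

```text
time: 5.2
tool_pos: [342.2, 350.8, 43.1]
orientation: [0.0, 0.0, 1.0, 0.0]
wrist_force: [0.3, 1.0, -1.2]
width: 0.236
finger_force: 25.0
```

servo_tool:
  commands:
    - [[0,0,0],[0,0,0.7],-0.8]
    - [[0,0,0],[0,0,0],-0.8]

```text
time: 5.37
tool_pos: [342.0, 350.6, 42.0]
orientation: [0.0, 0.0, 1.0, 0.0]
wrist_force: [-0.4, -0.4, -1.1]
width: 0.233
finger_force: 25.0
```

servo_tool:
  commands:
    - [[0,0,0],[0,0,0.6],-0.8]
    - [[0,0,0],[0,0,0],-0.8]

```text
time: 5.53
tool_pos: [342.0, 350.5, 41.9]
orientation: [0.0, 0.0, 1.0, 0.0]
wrist_force: [-1.6, -1.8, 7.8]
width: 0.234
finger_force: 25.0
```

servo_tool:
  commands:
    - [[0,0,0],[0,0,0],-0.4]
    - [[0,0,0],[0,0,0],-0.2]
    - [[0,0,0],[0,0,0],0]
    - [[0,0,0],[0,0,-8],0]
    - [[0,0,0],[0,0,-25],0]

```text
time: 5.95
tool_pos: [340.4, 348.9, 72.6]
orientation: [-0.002, -0.0, 1.0, -0.002]
wrist_force: [-0.1, 0.4, 0.7]
width: 0.5
finger_force: 0.0
```

servo_tool:
  commands:
    - [[0,0,0],[0,0,-40],-0.36]
    - [[0,0,0],[0,0,-40],-0.36]
    - [[0,0,0],[0,0,-40],-0.36]
    - [[0,0,0],[-14,-20,-30],-0.36]
    - [[0,0,0],[-20,-30,-10],-0.36]

```text
time: 6.37
tool_pos: [376.3, 304.3, 239.6]
orientation: [0.003, -0.003, 1.0, 0.004]
wrist_force: [1.3, 0.9, -0.2]
width: 0.318
finger_force: 0.0
```

servo_tool:
  commands:
    - [[0,0,0],[-20,-30,0],-0.36]
    - [[0,0,0],[-20,-30,0],-0.36]
    - [[0,0,0],[-18,-30,0],-0.36]
    - [[0,0,0],[-10,-15,0],-0.36]
    - [[0,0,0],[0,0,0],-0.36]

```text
time: 6.78
tool_pos: [446.0, 190.9, 234.9]
orientation: [0.001, 0.004, 1.0, -0.001]
wrist_force: [-0.1, 0.5, -0.5]
width: 0.324
finger_force: 0.0
```

```bash
python3 - <<'E'
from h import *
f,K,Rc,c=cam("wrist"); o=arm.get_obs(); print(o["time"],o["tool_pos"],o["width"],c)
np.savez("w2.npz",f=f,K=K,Rc=Rc,c=c); save("w2.png",cv2.resize(f[100:340,170:490],None,fx=2.5,fy=2.5)); save("w2f.png",f)
f=cam("side")[0]; save("sd.png",f)
E
```

```text
6.8333 [444.70171171 193.49463805 234.70753337] 0.31778624786711734 [366.91099142 192.02081337 373.10506637]
```

View pics/w2.png

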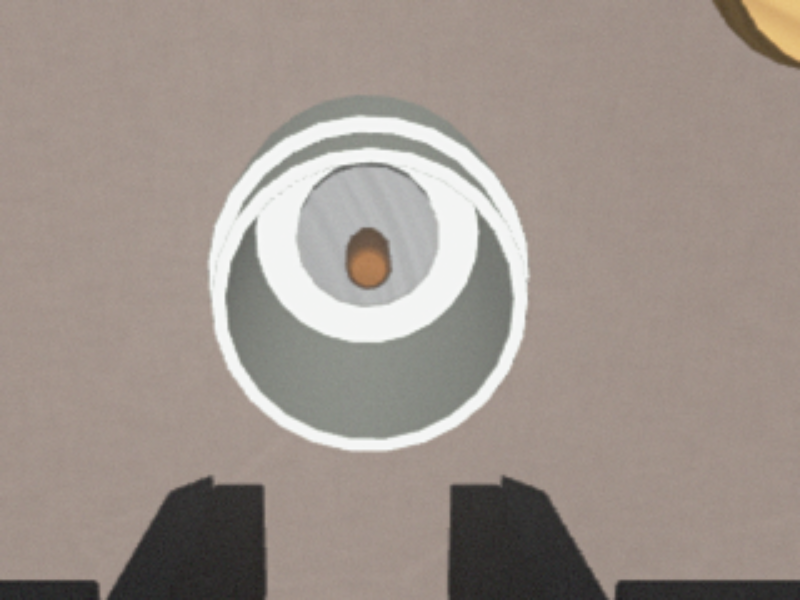

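The view looks down the bore: handle top at crop (369,267), rim centre at about (369,300), foot centre at (368,235). The tamper is standing upright.

```bash
python3 - <<'E'
from h import *
d=np.load("w2.npz"); K,Rc,c=d["K"],d["Rc"],d["c"]
for n,u,v,z in(("handle",369,267,64),("rim",369,300,96),("foot",368,235,23)): print(n,pt(K,Rc,c,u/2.5+170,v/2.5+100,z).round(1))
f=d["f"]; print(arm.get_obs()["tool_pos"])
E
```

```text
handle [444.9 194.8  64. ]
rim [446.1 194.4  96. ]
foot [444.2 194.8  23. ]
[443.8176785  195.23528704 234.58156391]
```

servo_tool:
  commands:
    - [[0,0,0],[-1,0,30],-0.36]
    - [[0,0,0],[0,0,40],-0.36]
    - [[0,0,0],[0,0,30],-0.36]
    - [[0,0,0],[0,0,15],-0.36]
    - [[0,0,0],[0,0,10],-0.36]

```text
time: 7.3
tool_pos: [442.7, 196.7, 107.3]
orientation: [-0.002, -0.001, 1.0, -0.0]
wrist_force: [0.4, -0.1, -0.2]
width: 0.323
finger_force: 0.0
```

servo_tool:
  commands:
    - [[0,0,0],[0,0,10],-0.36]
    - [[0,0,0],[0,0,10],-0.36]
    - [[0,0,0],[0,0,10],-0.36]
    - [[0,0,0],[0,0,8],-0.36]
    - [[0,0,0],[0,0,7],-0.36]

```text
time: 7.72
tool_pos: [445.0, 195.7, 63.8]
orientation: [0.0, -0.0, 1.0, 0.0]
wrist_force: [-0.1, -0.5, 0.1]
width: 0.322
finger_force: 0.0
```

servo_tool:
  commands:
    - [[0,0,0],[0,0,7],-0.36]
    - [[0,0,0],[0,0,6],-0.36]
    - [[0,0,0],[0,0,4.5],-0.36]
    - [[0,0,0],[0,0,0],-0.36]

```text
time: 8.05
tool_pos: [444.5, 195.2, 45.9]
orientation: [-0.0, 0.0, 1.0, -0.0]
wrist_force: [0.8, -0.8, 0.5]
width: 0.321
finger_force: 0.0
```

servo_tool:
  commands:
    - [[0,0,0],[0,0,0],-0.5]
    - [[0,0,0],[0,0,0],-0.6]
    - [[0,0,0],[0,0,0],-0.7]
    - [[0,0,0],[0,0,0],-0.8]
    - [[0,0,0],[0,0,0],-0.9]
  squeeze: 15

```text
time: 8.47
tool_pos: [445.0, 195.3, 46.9]
orientation: [0.0, 0.0, 1.0, -0.0]
wrist_force: [-0.4, -1.4, 1.1]
width: 0.15
finger_force: 15.0
```

servo_tool:
  commands:
    - [[0,0,0],[0,0,0],-0.9]
    - [[0,0,0],[0,0,-3],-0.9]
    - [[0,0,0],[0,0,-6],-0.9]
    - [[0,0,0],[0,0,-9],-0.9]
    - [[0,0,0],[0,0,-10],-0.9]
  squeeze: 30

```text
time: 8.88
tool_pos: [444.7, 195.5, 75.5]
orientation: [-0.0, -0.0, 1.0, -0.0]
wrist_force: [-0.4, 0.6, -0.6]
width: 0.151
finger_force: 30.0
```

servo_tool:
  commands:
    - [[0,0,0],[0,0,-12],-0.9]
    - [[0,0,0],[0,0,-15],-0.9]
    - [[0,0,0],[0,0,-20],-0.9]
    - [[0,0,0],[0,0,-25],-0.9]
    - [[0,0,0],[0,0,-20],-0.9]

```text
time: 9.3
tool_pos: [445.0, 195.5, 169.1]
orientation: [0.001, 0.0, 1.0, 0.0]
wrist_force: [-0.0, 0.4, -0.9]
width: 0.147
finger_force: 30.0
```

```bash
python3 - <<'E'
from h import *
f,K,Rc,c=cam("side"); save("sd2.png",cv2.resize(f[130:270,180:380],None,fx=4,fy=4)); o=arm.get_obs(); print(o["tool_pos"],o["width"],o["finger_force"],o["wrist_force"],o["time"])
E
```

```text
[447.04730308 196.41090804 172.32367335] 0.14710653415652167 29.994161040522158 [1.58664619 0.51819207 1.47579377] 9.35
```

View pics/sd2.png

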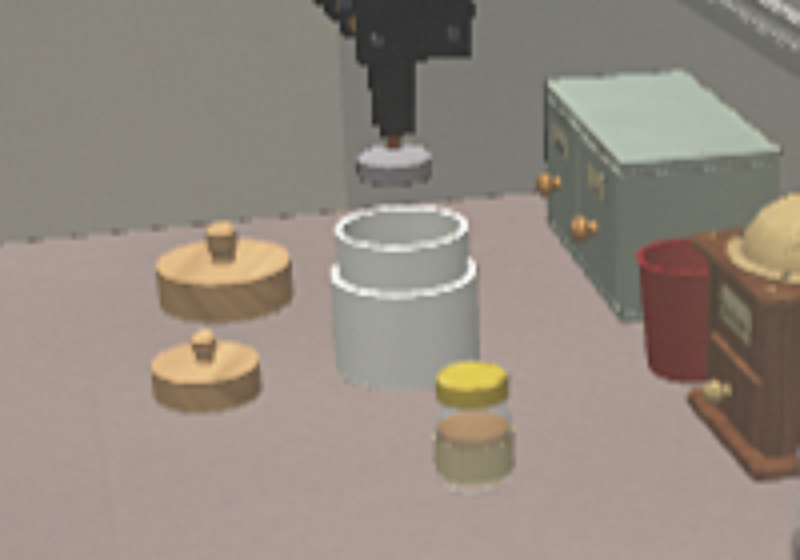

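The tamper is out and upright at crop (395,165). The lid is standing on the table and nothing else has moved. Now to the coaster.

servo_tool:
  commands:
    - [[0,0,0],[1,-12,0],-0.9]
    - [[0,0,0],[2,-25,0],-0.9]
    - [[0,0,0],[2,-35,0],-0.9]
    - [[0,0,0],[2,-36,0],-0.9]
    - [[0,0,0],[2,-36,0],-0.9]

```text
time: 9.77
tool_pos: [434.4, 49.2, 166.1]
orientation: [-0.001, -0.0, 1.0, -0.0]
wrist_force: [1.2, -0.7, -1.4]
width: 0.151
finger_force: 30.0
```

servo_tool:
  commands:
    - [[0,0,0],[1,-36,0],-0.9]
    - [[0,0,0],[1,-36,0],-0.9]
    - [[0,0,0],[1,-36,0],-0.9]
    - [[0,0,0],[1,-36,0],-0.9]
    - [[0,0,0],[1,-36,0],-0.9]

```text
time: 10.18
tool_pos: [429.0, -130.8, 166.1]
orientation: [-0.001, 0.0, 1.0, 0.0]
wrist_force: [1.0, 1.0, -1.2]
width: 0.148
finger_force: 30.0
```

servo_tool:
  commands:
    - [[0,0,0],[2,-36,0],-0.9]
    - [[0,0,0],[2,-36,0],-0.9]
    - [[0,0,0],[1,-25,0],-0.9]
    - [[0,0,0],[0,-12,0],-0.9]
    - [[0,0,0],[0,0,0],-0.9]

```text
time: 10.6
tool_pos: [423.8, -241.3, 166.2]
orientation: [-0.001, 0.003, 1.0, -0.001]
wrist_force: [0.6, -0.4, -0.9]
width: 0.146
finger_force: 30.0
```

```bash
python3 - <<'E'
from h import *
f,K,Rc,c=cam("wrist"); o=arm.get_obs(); print(o["tool_pos"],o["orientation"],o["width"])
hsv=cv2.cvtColor(f,cv2.COLOR_RGB2HSV)
m=((hsv[...,0]<8)|(hsv[...,0]>172))&(hsv[...,1]>70)&(hsv[...,2]>150)
cs,_=cv2.findContours(m.astype(np.uint8),0,1)
for k in cs:
    if cv2.contourArea(k)<500: continue
    P=np.array([pt(K,Rc,c,u,v,7.)[:2] for u,v in k[:,0]],np.float32)
    print(k[:,0].mean(0).round(),k[:,0].min(0),k[:,0].max(0),cv2.minAreaRect(P))
save("w3.png",f)
E
```

```text
[ 424.17139592 -238.93368188  166.03570551] [-8.35222190e-04  1.75585906e-03  9.99998109e-01  2.08403997e-05] 0.14971106834168424
[317. 209.] [253 157] [384 259] ((428.7105407714844, -237.3839111328125), (84.2658920288086, 74.19145202636719), 68.60641479492188)
[135. 185.] [ 88 139] [180 231] ((403.8633117675781, -367.08795166015625), (57.84699249267578, 51.506126403808594), 24.82802963256836)
```

View pics/w3.png

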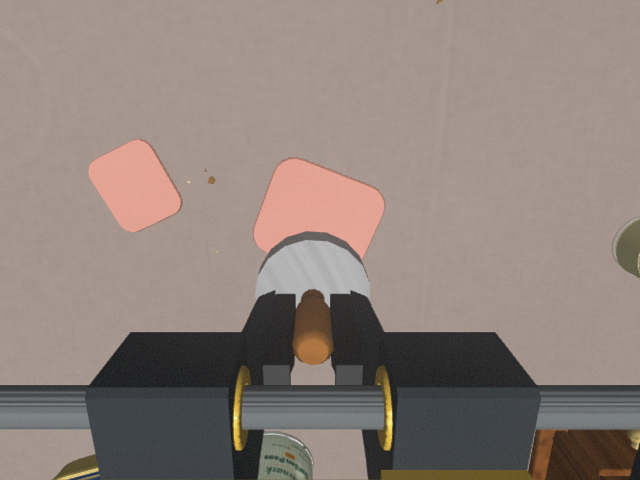

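The wrist view shows the tamper hanging upright with its foot at (313,290). The large coaster is at (317,209) and the small one at (135,185). The large coaster's centre is at about (427,-238), so I lower there.

servo_tool:
  commands:
    - [[0,0,0],[-2,0,15],-0.9]
    - [[0,0,0],[0,0,30],-0.9]
    - [[0,0,0],[0,0,30],-0.9]
    - [[0,0,0],[0,0,20],-0.9]
    - [[0,0,0],[0,0,12],-0.9]

```text
time: 11.07
tool_pos: [426.0, -234.9, 57.2]
orientation: [-0.002, -0.001, 1.0, 0.001]
wrist_force: [-0.4, 0.1, -1.8]
width: 0.147
finger_force: 30.0
```

servo_tool:
  commands:
    - [[0,0,0],[0,0,6],-0.9]
    - [[0,0,0],[0,0,3],-0.9]
    - [[0,0,0],[0,0,1.5],-0.9]
    - [[0,0,0],[0,0,0],-0.9]
    - [[0,0,0],[0,0,0],-0.9]

```text
time: 11.48
tool_pos: [428.4, -237.6, 50.0]
orientation: [0.001, -0.0, 1.0, -0.0]
wrist_force: [0.7, 0.8, -1.5]
width: 0.147
finger_force: 30.0
```

servo_tool:
  commands:
    - [[0,0,0],[0,0,1],-0.9]
    - [[0,0,0],[0,0,0.6],-0.9]
    - [[0,0,0],[0,0,0],-0.9]
    - [[0,0,0],[0,0,0],-0.9]

```text
time: 11.82
tool_pos: [427.9, -237.6, 47.8]
orientation: [0.0, -0.0, 1.0, -0.0]
wrist_force: [-0.4, -0.2, -1.1]
width: 0.149
finger_force: 30.0
```

servo_tool:
  commands:
    - [[0,0,0],[0,0,0.8],-0.9]
    - [[0,0,0],[0,0,0],-0.9]

```text
time: 11.98
tool_pos: [427.9, -237.6, 46.8]
orientation: [0.0, 0.0, 1.0, -0.0]
wrist_force: [-0.7, 0.5, -1.8]
width: 0.148
finger_force: 30.0
```

servo_tool:
  commands:
    - [[0,0,0],[0,0,0.7],-0.9]
    - [[0,0,0],[0,0,0],-0.9]

```text
time: 12.15
tool_pos: [427.8, -237.5, 46.0]
orientation: [-0.0, -0.0, 1.0, 0.0]
wrist_force: [1.1, 0.3, -1.4]
width: 0.15
finger_force: 30.0
```

servo_tool:
  commands:
    - [[0,0,0],[0,0,0.5],-0.9]
    - [[0,0,0],[0,0,0],-0.9]

```text
time: 12.32
tool_pos: [427.8, -237.7, 45.9]
orientation: [0.0, 0.0, 1.0, 0.0]
wrist_force: [-1.9, -0.9, 3.8]
width: 0.15
finger_force: 30.0
```

It has touched down. Release, rise and check.

servo_tool:
  commands:
    - [[0,0,0],[0,0,0.2],-0.65]
    - [[0,0,0],[0,0,0],-0.5]
    - [[0,0,0],[0,0,0],-0.3]
    - [[0,0,0],[0,0,0],0]
    - [[0,0,0],[0,0,-5],0]

```text
time: 12.73
tool_pos: [427.4, -237.3, 50.0]
orientation: [-0.001, -0.0, 1.0, 0.0]
wrist_force: [0.3, -0.0, 0.5]
width: 0.454
finger_force: 0.0
```

servo_tool:
  commands:
    - [[0,0,0],[0,0,-20],0]
    - [[0,0,0],[0,0,-35],0]
    - [[0,0,0],[0,0,-40],0]
    - [[0,0,0],[0,0,-40],0]
    - [[0,0,0],[0,0,-20],0]

```text
time: 13.15
tool_pos: [429.2, -238.6, 209.9]
orientation: [0.003, 0.0, 1.0, -0.001]
wrist_force: [0.4, -0.4, 0.4]
width: 0.498
finger_force: 0.0
```

servo_tool:
  commands:
    - [[0,0,0],[0,0,0],0]
    - [[0,0,0],[0,0,0],0]
    - [[0,0,0],[0,0,0],0]

```text
time: 13.4
tool_pos: [427.2, -237.1, 204.6]
orientation: [-0.001, -0.0, 1.0, 0.0]
wrist_force: [-0.4, 0.0, -0.6]
width: 0.502
finger_force: 0.0
```

```bash
python3 - <<'E'
from h import *
f,K,Rc,c=cam("scene"); g=cam("side")[0]; o=arm.get_obs(); print(o["time"],o["tool_pos"],o["wrist_force"])
a=cv2.resize(f[160:400,130:460],(400,291)); b=cv2.resize(g[160:380,200:460],(400,338))
w=cam("wrist")[0]; w=cv2.resize(w[130:330,200:430],(400,348))
s=cv2.resize(g[260:340,270:370],(400,320))
pad=lambda x,h:cv2.copyMakeBorder(x[:h],0,max(0,h-x.shape[0]),0,0,0)
im=np.vstack([np.hstack([pad(a,300),pad(b,300)]),np.hstack([pad(w,300),pad(s,300)])]); save("fin.png",im)
E
```

```text
13.5 [ 426.90254606 -237.05988968  204.03744922] [0.26086478 0.14467336 0.46169963]
```

View pics/fin.png

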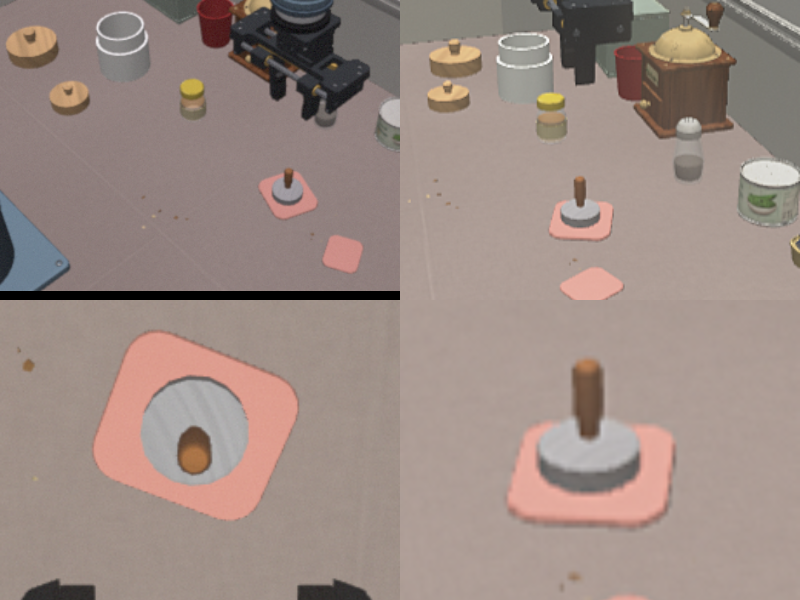

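The tamper is standing upright with its whole foot in the middle of the large coaster. The lid is right way up on bare table, and the canister and bystanders are still in place.

```bash
python3 -c "
from cell import hand_in
print(hand_in())"
```

```text
the job is handed in; nothing more can be done
None
```

The job is handed in at about 13.5 s: the lid stands right way up on the bare table, the tamper stands upright with its whole foot on the larger coaster, and the last pictures show the canister and the other things still in place.

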